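# Find the loaded scrap tin on the jeweller's rack

### The arm

A 6-joint arm with a two-finger parallel gripper is mounted at the origin on the work surface. World frame = base frame: x ahead of the robot, y to its left, z up, the work surface at z = 0. Lengths are in m, angles in degrees, forces in N, time in s.
With the tool pointing down it reaches from about 0.4 to 0.825 m from the base axis. Payload 7 kg.
Tool frame: the origin (TCP) lies on the front face of the gripper's body, between the roots of the fingers; the fingertips stand 66 mm ahead of it and the grasp point (between the pads) lies 47 mm ahead of it; z points along the fingers, y is the line along which they close (so a half turn about z gives the same grasp; the last joint's range is limited). The gripper opens to 88 mm and grips with 3 to 60 N. Pads are 19 mm wide; open, the fingers measure 130 mm over their backs; the gripper's body (78 mm by 193 mm) begins 47 mm behind the grasp point.
Start: joints at [86.981, 20.546, 0.682, 0, -70.136, -16.507], TCP at [0.226, 0.636, 0.292] pointing down, gripper open.
Joint ranges: [-176.03, 176.03], [-82.01, 121.73], [-58.28, 71.71], [-173.87, 95.51], [-174.79, -0.11], [-173.66, 173.66]. Speed limits (degrees/s): [136.94, 136.94, 172.46, 180, 180, 180].

### API

Orientations are given as [roll, pitch, yaw] about the fixed x, y, z axes, in that order (R = Rz(yaw) Ry(pitch) Rx(roll)).
In Python, from plant import ctrl gives the robot as it stands.
- The arm moves only by the tool send_rows, never from a script. Its argument "deltas" is a list of rows, each a list of 2 entries, a list of its own where there are three numbers: the shift along the tool's x, y, z each as a share of 800 mm, from -1 to 1, then the turn about the tool's z as a share of 90 degrees, from -1 to 1. A call has exactly 5 rows; each row is the pose to reach, as a shift and turn from the pose commanded when the call began, along the tool's axes at that moment; what a row does not reach only later rows make up. A row lasts 1/12 s, in which the tool goes at most 41.7 mm and 7.16 degrees, less where a joint would pass 70% of its speed; a pose out of reach is approached as far as the arm can. A call with a number of a shift or a turn outside -1 to 1 is refused whole. A call with a gripper value outside its range is refused whole. "gripper" is the opening, from 0 (shut) to 1 (fully open), set as the call begins (left out, the last holds). The fingers move at their own pace and stop on an object; the grip force is fixed at half the most. Time passes only in rows, so rows that repeat a pose let the fingers close, or fill a call up. It gives the time, the measured TCP pose, the force, the opening and the grip force at its end, in the units of the state.
- ctrl.get_obs(): the state, without advancing time (a new reading comes with each control period).
- ctrl.snapshot(name): name is "side" or "top"; returns a dict with "color" (480x640x3 uint8, red, green, blue), "vertical_fov" (degrees; the focal length in pixels is half the picture's height over the tangent of half this angle, whatever the lens; pixels are square), "cx", "cy" (the principal point, pixels), "rvec" (rotation vector, rad) and "tvec" (3), from world to camera coordinates, as OpenCV has them. Camera axes: x right, y down, z forward; pixel columns grow to the right and rows downward; lengths in m; the calibration is good to about 2 mm. A picture is of the moment at which its call begins. There is no depth.
- ctrl.close_job(): hands the job in; it is judged then, once.
Trained networks look in a picture, given as the dict that the camera call returned (one of the last four; its "shot" number tells which), for a name from the list of things; names that differ only in an ending like _2 or _b are one class to them, and where a whole thing is asked for, a point or a joint stands for the part that bears it (a point fixed in the world has none). Each returns a list of dicts, best first, with "conf" (0 to 1); they miss things now and then, are a little off and sometimes report something else, mostly with a low value. They report only what shows in the picture. A call takes as long as a camera call. They do not tell look-alikes from the thing itself.
- ctrl.boxes_of(picture, thing): "xy" ([column, row] as shares, 0 to 1, of the picture: columns of its width, rows of its height, amid what is visible of it).
- ctrl.cut_out(picture, thing): "pixels" (480x640 bool, what is visible of it) and "xy" ([column, row] as shares, 0 to 1, of the picture: columns of its width, rows of its height, amid what is visible of it).
The state is a dict: "clock": time; "joint_pos": joint angles; "qvel": joint speeds; "tau": joint torques, N m; "tool_pos": TCP position; "orientation": TCP orientation; "force": force on the tool from outside, world axes, zero at the start; "moment": the same for the moment, N m; "opening": finger opening in m; "gripper_force": force on a finger pad.
Only numpy, scipy, OpenCV 4.12 (cv2) and the standard library are available. Lean on these libraries where they do the work, as an engineer would, in place of code of your own. Each camera call takes 0.05 s, during which the arm holds its last target. There are 200 camera calls.

### The job

One of the four look-alike tins on the sloping rack is loaded with casting scrap, the others are as good as empty. Lift them to feel which is the heavy one and set that tin down gently, upright, in the wooden tray. Leave the light tins in their own places on the rack and do not disturb the jar, the steel block or the screwdriver that lie next to them.

Things in the scene. Friction and masses are not known exactly. Their poses are not given: they have to be found in the camera images.
- tin_1: closed square tin no. 1: aluminium body, brass-coloured lid with a red square; 54 x 54 mm, 90 mm tall, smooth sides, lid flush and fixed. Origin: centre of its underside; z runs up to the lid, x and y square to its sides. Starts leaning in its rack place. One of the four, varying, weighs 0.5 to 0.75 kg (load low inside, loose, shifts a few mm); the others 0.12 to 0.17 kg.
- tin_2: closed square tin no. 2: aluminium body, brass-coloured lid with a red square; 54 x 54 mm, 90 mm tall, smooth sides, lid flush and fixed. Origin: centre of its underside; z runs up to the lid, x and y square to its sides. Looks just like tin 1; see there for weights.
- tin_3: closed square tin no. 3: aluminium body, brass-coloured lid with a red square; 54 x 54 mm, 90 mm tall, smooth sides, lid flush and fixed. Origin: centre of its underside; z runs up to the lid, x and y square to its sides. Looks just like tin 1; see there for weights.
- tin_4: closed square tin no. 4: aluminium body, brass-coloured lid with a red square; 54 x 54 mm, 90 mm tall, smooth sides, lid flush and fixed. Origin: centre of its underside; z runs up to the lid, x and y square to its sides. Looks just like tin 1; see there for weights.
- rack: fixed wooden rack, 330 mm wide (y), 130 mm deep (x), its deck rising away from the robot (+x) at 30 deg, with four places in a row along y, 78 mm apart, tin 1 at the -y end. Origin: on the bench under the middle of the row; z up. In this frame each tin's z axis is (-0.5, 0, 0.866), its x axis (0.866, 0, 0.5); its underside's centre is at x = 0, z = 55 mm.
- rack_deck (a point): middle of the row on the rack's deck. Each place is a shallow pocket: a 20 mm high lip on the low side that the tin leans on (a lifted tin hangs free once above it), a 10 mm strip on the high side (4 mm play), 15 mm blocks between tins (3 mm play each side). Only 24 mm free between tins; each tin's low and high sides are clear above the lip, so it can be gripped across its x.
- tray: fixed open wooden tray, empty, 150 x 150 mm outside, walls 6 mm thick and 22 mm high from the bench, floor 6 mm thick. Origin: centre of its underside, on the bench; z up.
- flux_jar: bystander: closed glass jar, 60 mm across, 85 mm tall, beyond the rack's +y end. Origin: centre of its underside.
- bench_block: bystander: steel bench block, 70 x 70 x 25 mm, just beyond the tray. Origin: centre of its underside.
- screwdriver: bystander: screwdriver, 190 mm long, lying beside the tray, on its -y side. Origin: middle of its underside.
There are look-alikes about, which are no part of the job. Leave any green or orange look-alike of the tin_3 alone. What is shaped like the tin_1 but green is not meant.

How it is judged:
By the outcome, as a careful person would: the job done as asked, in the order asked, and still so for the second after the job is handed in, with the robot touching nothing.
It also fails if it takes over 72 s, if anything falls off the work surface, if the arm or the gripper's body presses on something with over 40 N, if the wrist force passes 120 N, or if a joint passes its speed limit or range.

## Working session

There is one attempt and no reset: what is moved stays moved. The work goes in short steps, Python scripts to look and compute and a tool call to move; the robot and the scene stay as the last step left them, time stands still between calls to the robot, and variables do not carry over. Pictures are saved under pics/ and viewed, at most 10 in all, crops included, and the job is handed in when it is done.

Besides the shell and the picture viewer there is one more tool, called after "Emit:" by a JSON object that holds its "method" and its "body", one argument or row to a line. send_rows: Moves the arm, as the interface text tells. Shift numbers are shares of 800 mm and turn numbers shares of 90 degrees, none past 1 either way. Its arguments: {"type":"object","properties":{"deltas":{"type":"array","items":{"type":"array"}},"gripper":{"type":"number"}},"required":["deltas"]}

```bash
mkdir -p pics; ls; cat > h.py <<'E'
import numpy as np, cv2
from plant import ctrl
def cam(p):
    f=240/np.tan(np.radians(p['vertical_fov'])/2)
    K=np.array([[f,0,p['cx']],[0,f,p['cy']],[0,0,1.]])
    R=cv2.Rodrigues(np.array(p['rvec'],float))[0]; t=np.array(p['tvec'],float).reshape(3)
    return K,R,t
def proj(p,P):
    K,R,t=cam(p); return cv2.projectPoints(np.atleast_2d(np.array(P,float)),R,t,K,None)[0][:,0]
def back(p,uv,z):
    K,R,t=cam(p); d=R.T@np.linalg.inv(K)@[uv[0],uv[1],1]; c=-R.T@t
    return c+d*(z-c[2])/d[2]
E
python3 - <<'E'
from h import *
print(ctrl.get_obs())
for n in ['top','side']:
    p=ctrl.snapshot(n); cv2.imwrite(f'pics/{n}0.png',p['color'][:,:,::-1])
    print(n,{k:p[k] for k in p if k!='color'})
    for th,z in [('tin_1',.09),('rack',.05),('tray',.01),('flux_jar',.085),('bench_block',.025),('screwdriver',.01)]:
        for d in ctrl.boxes_of(p,th):
            uv=np.array(d['xy'])*[640,480]; print(th,round(d['conf'],2),uv.round(1),back(p,uv,z).round(3))
E
```

```text
pics
{'clock': 0.0, 'joint_pos': array([ 8.69817334e+01,  2.05921925e+01,  6.33173165e-01, -1.94928663e-02,
       -7.01379736e+01, -1.65059688e+01]), 'qvel': array([-0.06956113,  0.05473479,  0.00638598,  0.00197984, -0.00664316,
       -0.01212193]), 'tau': array([ 1.12979040e-03, -5.82721853e+01,  2.93051022e+01,  6.99689895e+00,
        6.87344917e-03, -1.71944484e-04]), 'tool_pos': array([0.22549064, 0.63580374, 0.29121148]), 'orientation': array([ 1.79901798e+02, -9.99042355e-03, -1.95308652e+01]), 'force': array([-0.5823549 , -0.32998504, -0.09405224]), 'moment': array([-0.02119955,  0.00811578,  0.02414105]), 'gripper_force': 0.0, 'opening': 0.08751111570738844}
top {'vertical_fov': 50.88435051759906, 'cx': 318.31720709235134, 'cy': 245.73767663501943, 'rvec': array([ 2.17401153, -2.19354591,  0.0400514 ]), 'tvec': array([8.88731261e-04, 5.06530372e-01, 1.36047903e+00]), 'shot': 1}
tin_1 0.94 [293.8 226. ] [0.554 0.058 0.09 ]
tin_1 0.86 [322.3 219.7] [ 0.569 -0.016  0.09 ]
tin_1 0.8 [234.5 229.9] [0.545 0.211 0.09 ]
tin_1 0.8 [335.5 297.6] [ 0.369 -0.048  0.09 ]
tin_1 0.78 [2
[... 554 characters left out ...]
'cx': 318.62891139253003, 'cy': 241.51736673040975, 'rvec': array([ 2.12472321, -0.86409054,  0.4210404 ]), 'tvec': array([-0.38517616,  0.2727661 ,  0.83445613]), 'shot': 2}
tin_1 0.98 [275.9 292.1] [ 0.327 -0.093  0.09 ]
tin_1 0.96 [236.8 252.8] [0.343 0.06  0.09 ]
tin_1 0.89 [306.1 210.6] [0.565 0.071 0.09 ]
tin_1 0.67 [332.6 224.4] [ 0.571 -0.015  0.09 ]
tin_1 0.67 [260.8 185.3] [0.557 0.24  0.09 ]
tin_1 0.55 [390.6 265.6] [ 0.556 -0.204  0.09 ]
rack 0.62 [306.3 232.8] [0.538 0.042 0.05 ]
tray 0.85 [375.6 346.2] [ 0.421 -0.284  0.01 ]
flux_jar 0.84 [246.1 180.3] [0.548 0.295 0.085]
bench_block 0.98 [423.3 313.2] [ 0.55  -0.306  0.025]
screwdriver 0.82 [402.1 392.4] [ 0.376 -0.385  0.01 ]
```

```bash
python3 - <<'E'
import cv2
a=cv2.imread('pics/top0.png')[150:350,150:500]; cv2.imwrite('pics/topc.png',cv2.resize(a,None,fx=2.28,fy=2.28,interpolation=cv2.INTER_CUBIC))
E
```

```text
(no output)
```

View pics/side0.png

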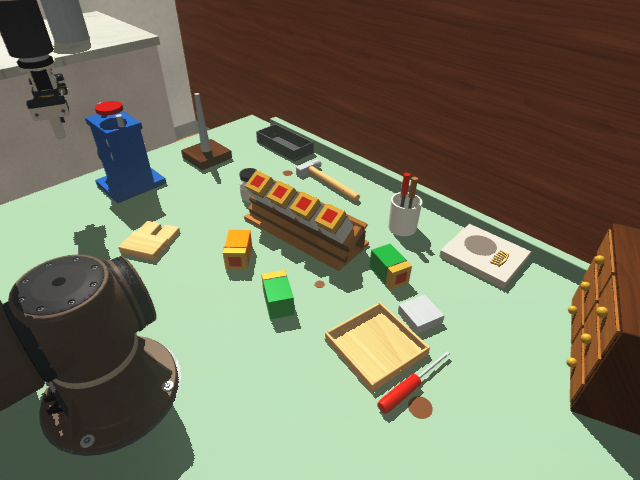

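View pics/topc.png

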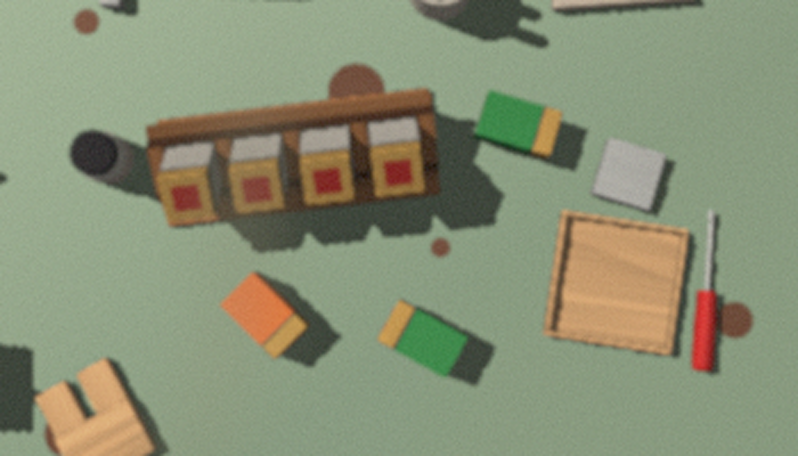

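The side view shows the four rack tins, red lid squares from about (258,182) to (330,215), with the tray at (377,345). Green and orange decoys lie on the bench. In the top crop the rack is yawed a few degrees.

The tool can't tilt, so I'll fit the rack pose from the red squares and plan around a vertical gripper. I'll push the low lid edge toward +x to tip each tin and feel its weight.

```bash
cat > fit.py <<'E'
from h import *
from scipy.optimize import least_squares
def reds(p,guess,rad=9):
    im=p['color'].astype(int); m=((im[:,:,0]>110)&(im[:,:,1]<75)&(im[:,:,2]<75)).astype(np.uint8)
    n,l,s,c=cv2.connectedComponentsWithStats(m); out=[]
    for g in guess:
        k=[i for i in range(1,n) if s[i,4]>15 and np.hypot(*(c[i]-g))<rad]
        out.append(c[max(k,key=lambda i:s[i,4])] if k else None)
    return out
def lids(q):
    x,y,a=q; return [[x-.045*np.cos(a)-d*np.sin(a),y-.045*np.sin(a)+d*np.cos(a),.133] for d in (-.117,-.039,.039,.117)]
if __name__=='__main__':
    P=[]
    for n in ['top','side']:
        p=ctrl.snapshot(n)
        g={'top':np.array([[398,172],[328,181],[256,188],[186,197]])/2.28+150,'side':np.array([[330,215],[303,203],[280,192],[258,182]])}[n]
        if n=='top': g[:,0]=np.array([398,328,256,186])/2.28+150
        r=reds(p,g); print(n,r); P.append((p,r))
    res=lambda q,P=P:np.concatenate([(proj(p,L)[0]-u) for p,r in P for L,u in zip(lids(q),r) if u is not None])
    for S in (P,P[:1],P[1:]):
        s=least_squares(lambda q:res(q,S),[.6,.1,.08]); print(s.x.round(4),np.degrees(s.x[2]).round(2),s.fun.reshape(-1,2).round(1).tolist())
        print(np.round(lids(s.x),4).tolist())
    for th in ['tray']:
        for (p,_) in P:
            d=ctrl.cut_out(p,th)[0]; c=cv2.minAreaRect(np.argwhere(d['pixels'])[:,::-1].astype(np.float32)); print(d['conf'],c,back(p,c[0],.015))
E
python3 fit.py
```

```text
top [array([324.25      , 225.34482759]), array([293.24545455, 228.93636364]), array([262.31395349, 232.72093023]), array([231.00980392, 236.28431373])]
side [array([329.2       , 215.17692308]), array([303.36752137, 202.96581197]), array([279.60194175, 191.36893204]), array([257.18085106, 180.76595745])]
[0.5824 0.0994 0.1089] 6.24 [[0.3, 0.1], [0.3, 0.2], [0.2, 0.1], [0.6, 0.2], [-0.3, -0.5], [-0.0, -0.6], [-0.1, -0.5], [-0.0, -0.7]]
[[0.5504, -0.0218, 0.133], [0.5419, 0.0557, 0.133], [0.5335, 0.1332, 0.133], [0.525, 0.2108, 0.133]]
[0.5829 0.1001 0.1075] 6.16 [[-0.0, -0.0], [-0.1, 0.1], [-0.1, -0.1], [0.2, 0.0]]
[[0.5507, -0.021, 0.133], [0.5423, 0.0565, 0.133], [0.5339, 0.1341, 0.133], [0.5256, 0.2116, 0.133]]
[0.5809 0.0974 0.1111] 6.37 [[-0.0, 0.1], [0.1, -0.0], [-0.1, 0.0], [-0.0, -0.1]]
[[0.5491, -0.0239, 0.133], [0.5405, 0.0536, 0.133], [0.5318, 0.1311, 0.133], [0.5232, 0.2087, 0.133]]
0.74 ((419.6805725097656, 272.9807434082031), (58.470149993896484, 56.94151306152344), 9.162346839904785) [ 0.4300814  -0.27720061  0.015     ]
0.65 ((376.59246826171875, 342.9753112792969), (83.52105712890625, 73.12637329101562), 48.46822738647461) [ 0.42519381 -0.2827174   0.015     ]
```

```bash
python3 - <<'E'
from h import *
p=ctrl.snapshot('side'); K,R,t=cam(p)
for uv,z in [((130,190),0),((130,190),.02)]: print(back(p,uv,z).round(3))
b=back(p,(130,185),0)
for z in (.1,.15,.2,.25,.3,.35): print(z,proj(p,[b[0],b[1],z]).round(0))
from scipy.spatial.transform import Rotation as Ro
o=ctrl.get_obs(); M=Ro.from_euler('xyz',o['orientation'],degrees=True).as_matrix()
print((M.T@(np.array([.5376,.2119,.23])-o['tool_pos'])/.8).round(4))
E
```

```text
[0.341 0.606 0.   ]
[0.33  0.574 0.02 ]
0.1 [[121. 156.]]
0.15 [[116. 140.]]
0.2 [[111. 123.]]
0.25 [[106. 106.]]
0.3 [[101.  88.]]
0.35 [[95. 68.]]
[0.5448 0.3694 0.0777]
```

A tall fixture stands near (0.35, 0.62), close to the path, so I'll raise the tool first and then cross.

Emit:
{"method": "send_rows", "body": {
  "deltas": [
    [[0, 0, -0.05], 0],
    [[0, 0, -0.1], 0],
    [[0, 0, -0.15], 0],
    [[0.04, 0.03, -0.15], 0],
    [[0.08, 0.06, -0.15], 0]
  ],
  "gripper": 1
}}

```text
clock: 1.37
tool_pos: [0.2697, 0.5707, 0.4146]
orientation: [-179.7, 0.0, -19.4]
force: [0.4, 1.1, -1.3]
opening: 0.0874
gripper_force: 0.0
```

Emit:
{"method": "send_rows", "body": {
  "deltas": [
    [[0.044, 0.03, 0], 0],
    [[0.088, 0.06, 0], 0],
    [[0.132, 0.09, 0], 0],
    [[0.176, 0.12, 0], 0],
    [[0.22, 0.15, 0], 0]
  ]
}}

```text
clock: 1.78
tool_pos: [0.3936, 0.3995, 0.4126]
orientation: [-180.0, -0.0, -19.5]
force: [0.7, 0.5, 0.4]
opening: 0.0877
gripper_force: 0.0
```

Emit:
{"method": "send_rows", "body": {
  "deltas": [
    [[0.044, 0.03, 0], 0.08],
    [[0.088, 0.06, 0], 0.16],
    [[0.132, 0.09, 0], 0.24],
    [[0.176, 0.12, 0], 0.32],
    [[0.22, 0.15, 0], 0.4]
  ]
}}

```text
clock: 2.2
tool_pos: [0.5166, 0.2313, 0.4126]
orientation: [-179.9, 0.0, -55.7]
force: [0.7, 0.5, -0.1]
opening: 0.0879
gripper_force: 0.0
```

Emit:
{"method": "send_rows", "body": {
  "deltas": [
    [[0, 0, 0.04], 0.079],
    [[0, 0, 0.08], 0.158],
    [[0, 0, 0.12], 0.236],
    [[0, 0, 0.16], 0.314],
    [[0, 0, 0.19], 0.314]
  ]
}}

```text
clock: 2.62
tool_pos: [0.5152, 0.2324, 0.2577]
orientation: [179.9, -0.0, -84.1]
force: [0.5, 0.1, -0.1]
opening: 0.0876
gripper_force: 0.0
```

```bash
cat > st.py <<'E'
from h import *
from scipy.spatial.transform import Rotation as Ro
import sys
Q=np.array([.5822,.0993,np.radians(6.22)])
def rackpos(o):
    d=o['tool_pos'][:2]-Q[:2]; c,s=np.cos(Q[2]),np.sin(Q[2]); return np.array([c*d[0]+s*d[1],-s*d[0]+c*d[1],o['tool_pos'][2]])*1000
if __name__=='__main__':
    o=ctrl.get_obs(); r=rackpos(o); M=Ro.from_euler('xyz',o['orientation'],degrees=True).as_matrix()
    print('rack mm',r.round(1),'yaw',o['orientation'][2].round(2),'F',o['force'].round(2))
    if len(sys.argv)>3:
        T=np.array(list(map(float,sys.argv[1:4]))); d=T-r; c,s=np.cos(Q[2]),np.sin(Q[2])
        w=np.array([c*d[0]-s*d[1],s*d[0]+c*d[1],d[2]]); print('shift',(M.T@w/800).round(4))
E
python3 st.py -32 117 166
```

```text
rack mm [-52.2 139.6 257.7] yaw -84.11 F [ 0.49  0.09 -0.06]
shift [ 0.028  -0.0256  0.1146]
```

Emit:
{"method": "send_rows", "body": {
  "deltas": [
    [[0.028, -0.0256, 0.01], 0],
    [[0.028, -0.0256, 0.03], 0],
    [[0.028, -0.0256, 0.05], 0],
    [[0.028, -0.0256, 0.065], 0],
    [[0.028, -0.0256, 0.065], 0]
  ]
}}

```text
clock: 3.03
tool_pos: [0.5377, 0.2124, 0.2055]
orientation: [179.8, -0.1, -83.6]
force: [-0.9, -0.1, -0.7]
opening: 0.0874
gripper_force: 0.0
```

```bash
python3 st.py -32 117 166; python3 - <<'E'
from h import *
a=ctrl.snapshot('side')['color'][120:280,180:400]; cv2.imwrite('pics/s1.png',cv2.resize(a[:,:,::-1],None,fx=3,fy=3,interpolation=cv2.INTER_CUBIC))
E
```

```text
rack mm [-32.  117.2 205.5] yaw -83.65 F [-0.91 -0.09 -0.7 ]
shift [ 0.0002 -0.0001  0.0494]
```

View pics/s1.png

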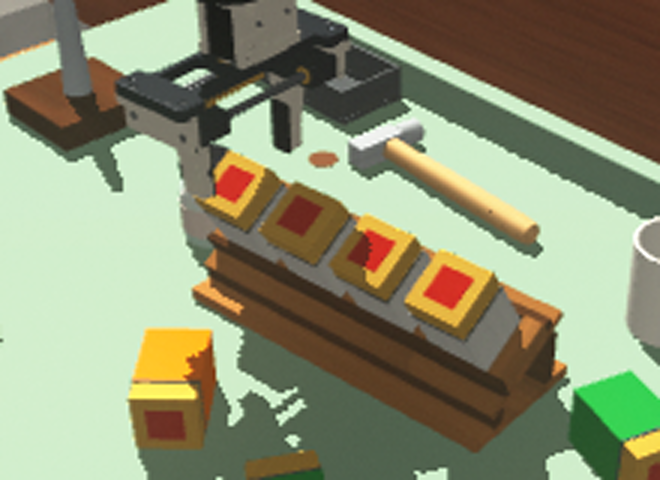

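The gripper straddles tin 4: the near finger is at the low side and the far finger is clear behind. I'll lower it and push the lid edge +x to feel the tipping force.

Emit:
{"method": "send_rows", "body": {
  "deltas": [
    [[0, 0, 0.02], 0],
    [[0, 0, 0.035], 0],
    [[0, 0, 0.049], 0],
    [[0, 0, 0.049], 0],
    [[0, 0, 0.049], 0]
  ]
}}

```text
clock: 3.5
tool_pos: [0.5389, 0.2134, 0.1693]
orientation: [180.0, -0.0, -83.6]
force: [1.2, 0.1, 0.4]
opening: 0.0875
gripper_force: 0.0
```

Emit:
{"method": "send_rows", "body": {
  "deltas": [
    [[0, -0.005, 0], 0],
    [[0, -0.01, 0], 0],
    [[0, -0.015, 0], 0],
    [[0, -0.02, 0], 0],
    [[0, -0.025, 0], 0]
  ]
}}

```text
clock: 3.92
tool_pos: [0.5467, 0.2129, 0.1684]
orientation: [178.6, -0.2, -83.8]
force: [-71.3, 11.1, 52.6]
opening: 0.0875
gripper_force: 35.7
```

Emit:
{"method": "send_rows", "body": {
  "deltas": [
    [[0, 0, 0], 0],
    [[0, 0, 0], 0],
    [[0, 0, 0], 0],
    [[0, 0, 0], 0],
    [[0, 0, 0], 0]
  ]
}}

```text
clock: 4.33
tool_pos: [0.5466, 0.2125, 0.168]
orientation: [178.6, -0.3, -83.8]
force: [-54.9, 6.1, 36.1]
opening: 0.0877
gripper_force: 27.5
```

```bash
python3 st.py; python3 - <<'E'
from h import *
F=[]
for i in range(6): a=ctrl.snapshot('side'); F.append(ctrl.get_obs()['force'])
print(np.mean(F,0),np.std(F,0))
a=a['color'][120:280,180:400]; cv2.imwrite('pics/s2.png',cv2.resize(a[:,:,::-1],None,fx=3,fy=3,interpolation=cv2.INTER_CUBIC))
E
```

```text
rack mm [-23.2 116.4 168. ] yaw -83.78 F [-54.9    6.12  36.13]
[-55.1960446    6.08836179  35.77340352] [0.4137749  0.29030227 0.32247147]
```

View pics/s2.png

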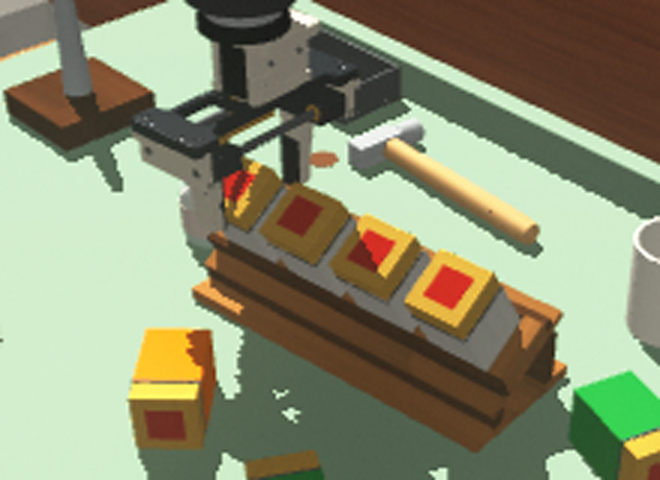

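The tin wedged: friction on the vertical pad stops the lid edge from rising. I'll back off and average a free-air force baseline.

Emit:
{"method": "send_rows", "body": {
  "deltas": [
    [[0, 0.006, 0], 0],
    [[0, 0.012, 0], 0],
    [[0, 0.018, 0], 0],
    [[0, 0.025, 0], 0],
    [[0, 0.025, 0], 0]
  ]
}}

```text
clock: 5.05
tool_pos: [0.5388, 0.2135, 0.1699]
orientation: [-179.9, 0.0, -83.6]
force: [-1.2, 0.1, -0.3]
opening: 0.0877
gripper_force: 0.0
```

Emit:
{"method": "send_rows", "body": {
  "deltas": [
    [[0, 0, 0], 0],
    [[0, 0, 0], 0],
    [[0, 0, 0], 0],
    [[0, 0, 0], 0],
    [[0, 0, 0], 0]
  ]
}}

```text
clock: 5.47
tool_pos: [0.539, 0.2132, 0.1688]
orientation: [180.0, -0.0, -83.6]
force: [0.1, -0.1, 0.5]
opening: 0.0878
gripper_force: 0.0
```

```bash
python3 st.py -32 117 166; cat > av.py <<'E'
from h import *
from st import rackpos,Q
F=[]
for i in range(8): ctrl.snapshot('side'); o=ctrl.get_obs(); F.append(np.r_[o['force'],o['moment']])
F=np.array(F); m=F.mean(0); c,s=np.cos(Q[2]),np.sin(Q[2])
print('rack F',np.round([c*m[0]+s*m[1],-s*m[0]+c*m[1],m[2]],2),'M',m[3:].round(3),'std',F.std(0).round(2),rackpos(o).round(1),o['clock'])
E
python3 av.py
```

```text
rack mm [-30.6 117.9 168.8] yaw -83.61 F [ 0.14 -0.15  0.51]
shift [0.0011 0.0017 0.0035]
rack F [-0.05  0.15 -0.01] M [ 0.095 -0.035  0.   ] std [0.28 0.52 0.45 0.03 0.02 0.02] [-30.9 118.  169. ] 5.8667
```

Free-air force is about 0 ± 0.2 N. I'll try again with the finger moving along the tipping arc, up and forward.

Emit:
{"method": "send_rows", "body": {
  "deltas": [
    [[0, 0, 0.006], 0],
    [[0, 0, 0.011], 0],
    [[0, -0.003, 0.011], 0],
    [[0, -0.005, 0.011], 0],
    [[0, -0.005, 0.011], 0]
  ]
}}

```text
clock: 6.28
tool_pos: [0.5431, 0.2138, 0.16]
orientation: [180.0, -0.0, -83.6]
force: [0.5, -0.0, -0.2]
opening: 0.0875
gripper_force: 0.0
```

Emit:
{"method": "send_rows", "body": {
  "deltas": [
    [[0, -0.0035, -0.006], 0],
    [[0, -0.007, -0.012], 0],
    [[0, -0.0105, -0.018], 0],
    [[0, -0.014, -0.024], 0],
    [[0, -0.0175, -0.03], 0]
  ]
}}

```text
clock: 6.7
tool_pos: [0.5571, 0.2154, 0.185]
orientation: [-180.0, 0.0, -83.6]
force: [-0.7, -0.2, -0.1]
opening: 0.0875
gripper_force: 0.2
```

```bash
python3 av.py;python3 - <<'E'
from h import *
a=ctrl.snapshot('side')['color'][120:280,180:400]; cv2.imwrite('pics/s3.png',cv2.resize(a[:,:,::-1],None,fx=3,fy=3,interpolation=cv2.INTER_CUBIC))
E
```

```text
rack F [-0.92  0.12  0.49] M [0.038 0.371 0.012] std [0.49 0.47 0.46 0.05 0.12 0.02] [-13.1 118.  183.9] 7.1
```

View pics/s3.png

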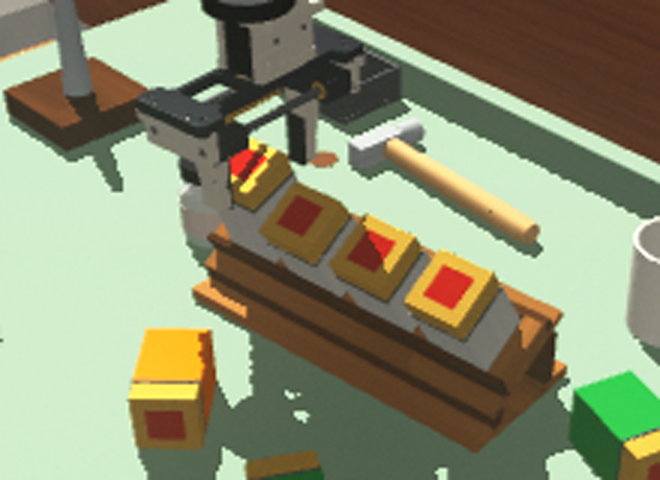

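Tin 4 tipped cleanly at about 1 N, so it's probably light. I'll set it back and repeat on tin 3.

Emit:
{"method": "send_rows", "body": {
  "deltas": [
    [[0, 0.0035, 0.006], 0],
    [[0, 0.007, 0.012], 0],
    [[0, 0.0105, 0.018], 0],
    [[0, 0.0145, 0.024], 0],
    [[0, 0.0215, 0.03], 0]
  ]
}}

```text
clock: 7.57
tool_pos: [0.5394, 0.2134, 0.1597]
orientation: [-180.0, -0.0, -83.6]
force: [0.6, 0.4, -0.1]
opening: 0.0876
gripper_force: 0.0
```

Emit:
{"method": "send_rows", "body": {
  "deltas": [
    [[0, 0, -0.015], 0],
    [[0, 0, -0.03], 0],
    [[0.035, 0, -0.03], 0],
    [[0.07, 0, -0.03], 0],
    [[0.098, 0, -0.03], 0]
  ]
}}

```text
clock: 7.98
tool_pos: [0.5483, 0.1345, 0.1842]
orientation: [-179.9, 0.0, -83.5]
force: [-0.3, 0.4, -0.6]
opening: 0.0878
gripper_force: 0.0
```

Emit:
{"method": "send_rows", "body": {
  "deltas": [
    [[0, 0, 0], 0],
    [[0, 0, 0.012], 0],
    [[0, 0, 0.022], 0],
    [[0, 0, 0.03], 0],
    [[0, 0, 0.03], 0]
  ]
}}

```text
clock: 8.4
tool_pos: [0.5473, 0.1357, 0.1579]
orientation: [179.8, -0.1, -83.6]
force: [0.2, -0.2, -0.3]
opening: 0.0876
gripper_force: 0.0
```

```bash
python3 st.py -26.8 39 160; python3 - <<'E'
from h import *
from fit import *
p=ctrl.snapshot('top'); print([None if r is None else r.round(1) for r in reds(p,np.array([[324.2,225.3],[293.2,228.9],[262.3,232.7],[231,236.3]]))])
p=ctrl.snapshot('side'); print([None if r is None else r.round(1) for r in reds(p,np.array([[329.2,215.2],[303.4,203],[279.6,191.4],[257.2,180.8]]))])
E
```

```text
rack mm [-30.7  39.9 157.9] yaw -83.57 F [ 0.18 -0.19 -0.3 ]
shift [ 0.0012 -0.0049 -0.0026]
[array([324.2, 225.2]), None, None, None]
[array([329.4, 215.2]), None, array([282.5, 192.1]), None]
```

Emit:
{"method": "send_rows", "body": {
  "deltas": [
    [[0.001, -0.005, 0], 0],
    [[0.001, -0.0085, -0.006], 0],
    [[0.001, -0.012, -0.012], 0],
    [[0.001, -0.0155, -0.018], 0],
    [[0.001, -0.019, -0.024], 0]
  ]
}}

```text
clock: 8.92
tool_pos: [0.5639, 0.1364, 0.1801]
orientation: [-180.0, 0.0, -83.6]
force: [-1.0, -0.4, -0.5]
opening: 0.0877
gripper_force: 0.8
```

Emit:
{"method": "send_rows", "body": {
  "deltas": [
    [[0, -0.0035, -0.006], 0],
    [[0, -0.0035, -0.006], 0],
    [[0, -0.0035, -0.006], 0],
    [[0, -0.0035, -0.006], 0],
    [[0, -0.0035, -0.006], 0]
  ]
}}

```text
clock: 9.33
tool_pos: [0.5659, 0.1365, 0.1839]
orientation: [180.0, -0.0, -83.6]
force: [-2.6, 0.8, -1.3]
opening: 0.0879
gripper_force: 1.3
```

```bash
python3 av.py; python3 av.py
```

```text
rack F [-2.88  0.07  0.03] M [ 0.002  1.017 -0.014] std [0.31 0.55 0.41 0.04 0.09 0.03] [-11.9  38.8 184.1] 9.7333
rack F [-3.33  0.04  0.35] M [-4.300e-02  1.186e+00  1.000e-03] std [0.47 0.37 0.37 0.04 0.06 0.03] [-11.9  38.8 184.2] 10.1333
```

Tin 3 needs about 3.1 N against 0.9 N for tin 4, so it's likely the heavy one, and a lift will confirm it. I'll roll it nearly upright against the pad, then close partway while holding the low-side pad in place.

Emit:
{"method": "send_rows", "body": {
  "deltas": [
    [[0, -0.0045, -0.0045], 0],
    [[0, -0.009, -0.009], 0],
    [[0, -0.0135, -0.0125], 0],
    [[0, -0.018, -0.0155], 0],
    [[0, -0.023, -0.0175], 0]
  ]
}}

```text
clock: 10.55
tool_pos: [0.5849, 0.1387, 0.199]
orientation: [-180.0, -0.0, -83.6]
force: [-5.6, -0.7, 3.2]
opening: 0.0874
gripper_force: 2.3
```

Emit:
{"method": "send_rows", "body": {
  "deltas": [
    [[0, 0.003, 0], 0],
    [[0, 0.007, 0], 0],
    [[0, 0.011, 0], 0],
    [[0, 0.014, 0], 0],
    [[0, 0.014, 0], 0]
  ],
  "gripper": 0.75
}}

```text
clock: 10.97
tool_pos: [0.5727, 0.1373, 0.1982]
orientation: [180.0, -0.0, -83.6]
force: [-4.1, -0.6, 3.0]
opening: 0.0666
gripper_force: 1.9
```

```bash
python3 av.py;python3 - <<'E'
from h import *
a=ctrl.snapshot('side')['color'][120:280,180:400]; cv2.imwrite('pics/s4.png',cv2.resize(a[:,:,::-1],None,fx=3,fy=3,interpolation=cv2.INTER_CUBIC))
E
```

```text
rack F [-3.53  0.12  2.76] M [-0.077  1.331 -0.009] std [0.42 0.31 0.47 0.02 0.05 0.02] [ -4.6  38.9 198.2] 11.3667
```

View pics/s4.png

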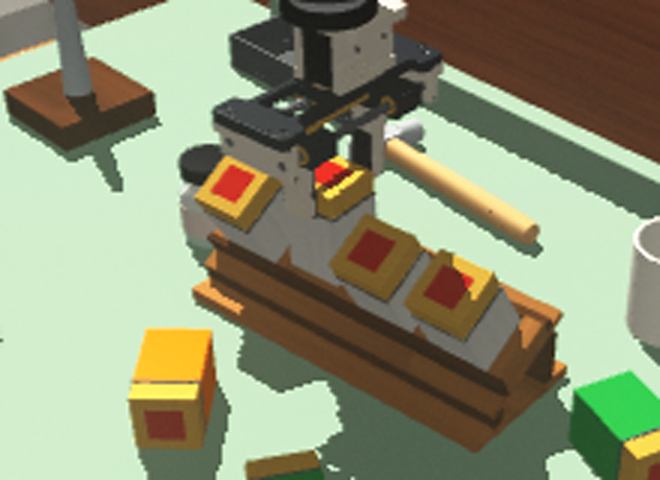

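Tin 3 now stands nearly upright between the pads, and its neighbours haven't moved. I'll close firmly and lift.

Emit:
{"method": "send_rows", "body": {
  "deltas": [
    [[0, 0, 0], 0],
    [[0, 0, 0], 0],
    [[0, 0, 0], 0],
    [[0, 0, 0], 0],
    [[0, 0, 0], 0]
  ],
  "gripper": 0.5
}}

```text
clock: 11.83
tool_pos: [0.5726, 0.1371, 0.198]
orientation: [179.9, -0.0, -83.6]
force: [-7.1, -1.0, 4.4]
opening: 0.0537
gripper_force: 29.9
```

Emit:
{"method": "send_rows", "body": {
  "deltas": [
    [[0, 0, -0.005], 0],
    [[0, 0, -0.015], 0],
    [[0, 0, -0.025], 0],
    [[0, 0, -0.035], 0],
    [[0, 0, -0.04], 0]
  ]
}}

```text
clock: 12.25
tool_pos: [0.5743, 0.1378, 0.232]
orientation: [-179.9, 0.0, -83.6]
force: [-0.1, -0.2, -5.6]
opening: 0.0541
gripper_force: 29.8
```

```bash
python3 av.py;python3 - <<'E'
from h import *
a=ctrl.snapshot('side')['color'][120:280,180:400]; cv2.imwrite('pics/s5.png',cv2.resize(a[:,:,::-1],None,fx=3,fy=3,interpolation=cv2.INTER_CUBIC))
E
```

```text
rack F [-0.18  0.35 -5.67] M [ 0.07  -0.047  0.009] std [0.59 0.49 0.46 0.03 0.06 0.02] [ -4.8  38.8 229.7] 12.65
```

View pics/s5.png

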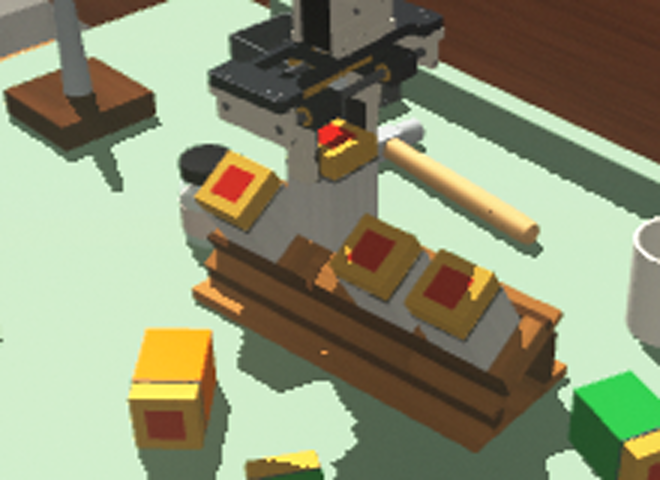

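Lift force is 5.7 N (about 0.58 kg), so tin 3 is the heavy one. It's held flush and upright, and the other tins are in place. I'll raise it and carry it to the tray.

Emit:
{"method": "send_rows", "body": {
  "deltas": [
    [[0, 0, -0.015], 0],
    [[0, 0, -0.04], 0],
    [[0, 0, -0.07], 0],
    [[0, 0, -0.095], 0],
    [[0, 0, -0.1], 0]
  ]
}}

```text
clock: 13.12
tool_pos: [0.5749, 0.1378, 0.314]
orientation: [-179.7, 0.1, -83.6]
force: [0.5, -0.4, -3.9]
opening: 0.054
gripper_force: 29.8
```

Emit:
{"method": "send_rows", "body": {
  "deltas": [
    [[0.015, 0.007, 0], 0],
    [[0.045, 0.022, 0], 0],
    [[0.085, 0.041, 0], 0],
    [[0.125, 0.06, 0], 0],
    [[0.165, 0.08, 0], 0]
  ]
}}

```text
clock: 13.53
tool_pos: [0.5231, -0.0022, 0.3084]
orientation: [179.9, -0.0, -83.6]
force: [0.8, -0.8, -4.8]
opening: 0.0536
gripper_force: 29.9
```

Emit:
{"method": "send_rows", "body": {
  "deltas": [
    [[0.04, 0.02, 0], 0],
    [[0.08, 0.04, 0], 0],
    [[0.12, 0.06, 0], 0],
    [[0.16, 0.08, 0], 0],
    [[0.2, 0.098, 0], 0]
  ]
}}

```text
clock: 13.95
tool_pos: [0.4625, -0.17, 0.3089]
orientation: [179.9, 0.0, -83.6]
force: [0.7, 0.0, -5.6]
opening: 0.0537
gripper_force: 29.9
```

Emit:
{"method": "send_rows", "body": {
  "deltas": [
    [[0.04, 0.02, 0], 0],
    [[0.08, 0.04, 0], 0],
    [[0.11, 0.055, 0], 0],
    [[0.13, 0.062, 0], 0],
    [[0.134, 0.063, 0], 0]
  ]
}}

```text
clock: 14.37
tool_pos: [0.4245, -0.283, 0.3086]
orientation: [179.9, 0.0, -83.8]
force: [1.1, 0.5, -5.7]
opening: 0.0535
gripper_force: 29.9
```

Emit:
{"method": "send_rows", "body": {
  "deltas": [
    [[0, 0, 0.02], 0],
    [[0, 0, 0.05], 0],
    [[0, 0, 0.08], 0],
    [[0, 0, 0.1], 0],
    [[0, 0, 0.11], 0]
  ]
}}

```text
clock: 14.78
tool_pos: [0.4244, -0.28, 0.2187]
orientation: [179.7, 0.1, -83.6]
force: [-0.9, -0.4, -6.0]
opening: 0.0537
gripper_force: 29.9
```

```bash
python3 av.py;python3 - <<'E'
from h import *
print(ctrl.get_obs()['tool_pos'],ctrl.get_obs()['opening'])
a=ctrl.snapshot('side')['color'][180:440,240:500]; cv2.imwrite('pics/s6.png',cv2.resize(a[:,:,::-1],None,fx=2.3,fy=2.3,interpolation=cv2.INTER_CUBIC))
E
```

```text
rack F [ 0.2   0.03 -5.41] M [ 0.1   -0.078 -0.008] std [0.75 0.51 0.77 0.08 0.08 0.03] [-195.6 -361.1  223.2] 15.1833
[ 0.42689468 -0.28085664  0.22324419] 0.05396056219667947
```

View pics/s6.png

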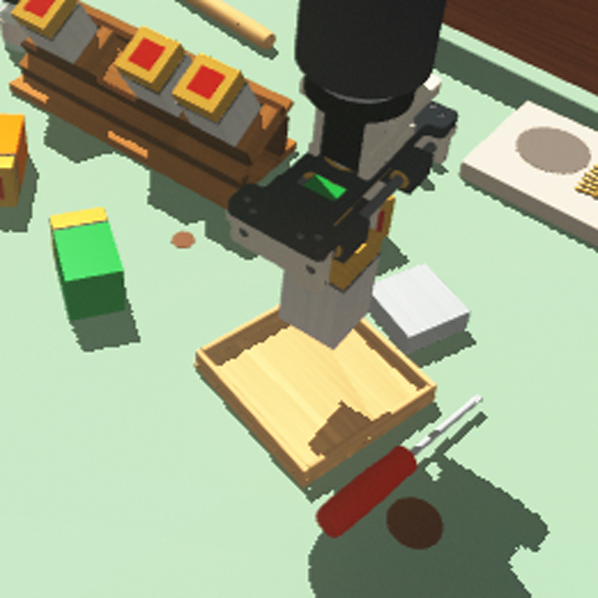

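The tin hangs upright above the tray, clear of the block and screwdriver. Its underside is at about 95 mm, so I'll go down most of the way and then touch down slowly.

Emit:
{"method": "send_rows", "body": {
  "deltas": [
    [[0, 0, 0.025], 0],
    [[0, 0, 0.05], 0],
    [[0, 0, 0.075], 0],
    [[0, 0, 0.088], 0],
    [[0, 0, 0.095], 0]
  ]
}}

```text
clock: 15.65
tool_pos: [0.4258, -0.2806, 0.145]
orientation: [179.9, 0.0, -83.6]
force: [-1.0, 0.4, -5.2]
opening: 0.0543
gripper_force: 29.9
```

Emit:
{"method": "send_rows", "body": {
  "deltas": [
    [[0, 0, 0], 0],
    [[0, 0, 0.001], 0],
    [[0, 0, 0.002], 0],
    [[0, 0, 0.003], 0],
    [[0, 0, 0.003], 0]
  ]
}}

```text
clock: 16.07
tool_pos: [0.4267, -0.2809, 0.1444]
orientation: [-179.9, -0.0, -83.6]
force: [-0.7, -0.2, -5.9]
opening: 0.0536
gripper_force: 29.9
```

```bash
python3 av.py; python3 - <<'E'
from h import *
p=ctrl.snapshot('side'); o=ctrl.get_obs(); x,y,z=o['tool_pos']; print(o['tool_pos'])
for b in (.0,.006,.012,.018): print(b,proj(p,[x-.024,y-.0297,b]).round(1))
cv2.imwrite('pics/s7.png',cv2.resize(p['color'][250:410,310:480,::-1],None,fx=3.5,fy=3.5,interpolation=cv2.INTER_CUBIC))
E
```

```text
rack F [-0.33 -0.13 -5.46] M [ 0.063 -0.045  0.01 ] std [0.27 0.3  0.45 0.02 0.04 0.03] [-196.1 -361.   143.9] 16.4667
[ 0.4263571  -0.28077696  0.14378117]
0.0 [[379.3 362.5]]
0.006 [[379.6 360.7]]
0.012 [[379.9 358.8]]
0.018 [[380.2 356.9]]
```

View pics/s7.png

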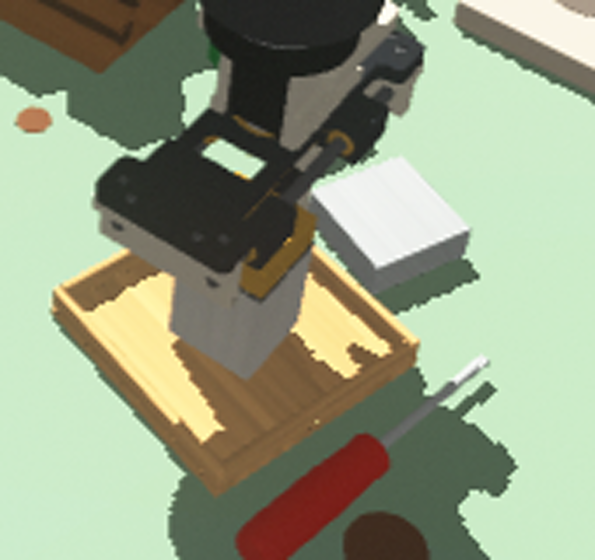

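The tin's bottom corner, at crop pixel (245,377), puts the underside about 15 mm up, with roughly 9 mm to go. It's well inside the walls.

Emit:
{"method": "send_rows", "body": {
  "deltas": [
    [[0, 0, 0.002], 0],
    [[0, 0, 0.004], 0],
    [[0, 0, 0.006], 0],
    [[0, 0, 0.0075], 0],
    [[0, 0, 0.0085], 0]
  ]
}}

```text
clock: 16.93
tool_pos: [0.4263, -0.2807, 0.1367]
orientation: [180.0, 0.0, -83.6]
force: [-0.4, 0.7, -5.0]
opening: 0.0535
gripper_force: 29.9
```

Emit:
{"method": "send_rows", "body": {
  "deltas": [
    [[0, 0, 0], 0],
    [[0, 0, 0.0005], 0],
    [[0, 0, 0.001], 0],
    [[0, 0, 0.0015], 0],
    [[0, 0, 0.0015], 0]
  ]
}}

```text
clock: 17.35
tool_pos: [0.4264, -0.2808, 0.1365]
orientation: [-180.0, -0.0, -83.6]
force: [-2.8, 2.6, 5.1]
opening: 0.054
gripper_force: 29.9
```

It has touched down. I'll release and go up.

Emit:
{"method": "send_rows", "body": {
  "deltas": [
    [[0, 0, -0.0005], 0],
    [[0, 0, -0.0005], 0],
    [[0, 0, -0.0005], 0],
    [[0, 0, -0.0005], 0],
    [[0, 0, -0.0005], 0]
  ],
  "gripper": 0.85
}}

```text
clock: 17.77
tool_pos: [0.4266, -0.2809, 0.1363]
orientation: [-180.0, -0.0, -83.6]
force: [0.4, -1.3, 0.6]
opening: 0.0743
gripper_force: 0.0
```

Emit:
{"method": "send_rows", "body": {
  "deltas": [
    [[0, 0, -0.02], 0],
    [[0, 0, -0.06], 0],
    [[0, 0, -0.1], 0],
    [[0, 0, -0.15], 0],
    [[0, 0, -0.2], 0]
  ]
}}

```text
clock: 18.18
tool_pos: [0.4258, -0.2807, 0.2976]
orientation: [179.9, 0.0, -83.6]
force: [1.5, 0.1, 0.2]
opening: 0.0743
gripper_force: 0.0
```

Emit:
{"method": "send_rows", "body": {
  "deltas": [
    [[0, 0.02, -0.01], 0],
    [[0, 0.06, -0.02], 0],
    [[0, 0.06, -0.02], 0],
    [[0, 0.06, -0.02], 0],
    [[0, 0.06, -0.02], 0]
  ]
}}

```text
clock: 18.6
tool_pos: [0.3787, -0.2862, 0.3123]
orientation: [-180.0, -0.0, -83.6]
force: [0.9, 0.3, -0.5]
opening: 0.0749
gripper_force: 0.0
```

```bash
python3 - <<'E'
from h import *
from fit import reds
p=ctrl.snapshot('top'); print([None if r is None else r.round(1) for r in reds(p,np.array([[324.2,225.3],[293.2,228.9],[262.3,232.7],[231,236.3]]))])
q=ctrl.snapshot('side'); print([None if r is None else r.round(1) for r in reds(q,np.array([[329.2,215.2],[303.4,203],[279.6,191.4],[257.2,180.8]]))])
cv2.imwrite('pics/s8.png',q['color'][120:440,150:520,::-1]); o=ctrl.get_obs(); print(o['clock'],o['tool_pos'],o['force'])
E
```

```text
[array([324.2, 225.1]), array([293.2, 228.8]), None, array([230.9, 236.3])]
[array([329.2, 215.2]), array([303.4, 203.1]), None, array([257.1, 180.8])]
18.7 [ 0.37903238 -0.28608985  0.31173916] [-0.74392711 -0.25708604 -0.62646064]
```

View pics/s8.png

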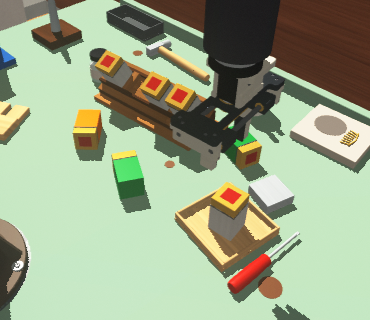

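The tin stands upright in the tray, at crop pixel (229,208). The red squares of the three light tins are where they started to within 0.2 px, and nothing else has moved, so I'm handing in.

```bash
python3 -c "
from plant import ctrl
print(ctrl.close_job())"
```

```text
the job is handed in; nothing more can be done
None
```

Tin 3 was the heavy one (about 0.58 kg by lift force) and now stands upright in the tray; I weighed only it, tipped tin 4 to compare and left tins 1 and 2 untouched, the light tins are back within 0.2 px of their start, and the job is handed in.

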